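# Close the pump's filler cap and give it a priming stroke

### The arm

A 6-joint arm with a two-finger parallel gripper is mounted at the origin on the work surface. World frame = base frame: x ahead of the robot, y to its left, z up, the work surface at z = 0. Lengths are in m, angles in rad, forces in N, time in s.
With the tool pointing down it reaches from about 0.275 to 0.975 m from the base axis. Payload 8.4 kg.
Tool frame: the origin (TCP) lies midway between the tips of the shut fingers; the grasp point (between the pads) lies 19 mm behind it; z points along the fingers, y is the line along which they close (so a half turn about z gives the same grasp; the last joint's range is limited). The gripper opens to 92 mm and grips with 3 to 60 N. Pads are 20 mm wide; open, the fingers measure 128 mm over their backs; the gripper's body (75 mm by 189 mm) begins 69 mm behind the grasp point.
Start: joints at [1.284, 0.353, 1.633, -0, 1.155, -0.002], TCP at [0.176, 0.6, 0.215] pointing down, gripper open.
Joint ranges: [-2.63, 2.63], [-0.92, 2.1], [0.06, 2.66], [-1.3, 4.44], [0, 2.69], [-3.02, 3.02]. Speed limits (rad/s): [2.22, 2.22, 2.79, 3.14, 3.14, 3.14].

### API

Orientations are given as a unit quaternion [x, y, z, w].
In Python, from plant import arm, hand, solver, telemetry, grab_frame, camera_model, job gives the robot as it stands. The module is installed in compiled form; this text tells all that it offers. Calls block until the motion is done:
- arm.reach(position, orientation): joint-space move of the TCP to a pose.
- arm.movel(position, frame=None, velocity=0.15): straight line of the TCP; frame=None keeps the orientation; velocity is the mean speed in m/s.
- arm.movej(angles): joint-space move.
- hand.command_gripper(opening): opening from 0.0 (shut) to 1.0 (fully open); the grip force is fixed at half the most; returns when the fingers have stopped.
- arm.wait(seconds).
- solver.inverse_kinematics(position, orientation): joint angles nearest the present ones, or None.
- telemetry.get_obs(): the state.
- grab_frame(name): name is "side" or "top"; returns the picture (400x640x3 uint8, red, green, blue); there is no depth.
- camera_model(name): a dict with "fovy" (degrees; the focal length in pixels is half the picture's height over the tangent of half this angle, whatever the lens; pixels are square), "cx", "cy" (the principal point, pixels), "pose" (4x4, takes a point from camera to world coordinates). Camera axes: x right, y up, looking along -z (the intrinsics and any distortion apply to the point x, -y, -z); pixel columns grow to the right and rows downward; lengths in m; the calibration is good to about 2 mm. A picture is of the moment at which its call begins. camera_model takes no time and is no camera call.
A pose or a line that the arm cannot do raises arm.MotionError and nothing moves.
- job.sign_off(): hands the job in; it is judged then, once.
The state is a dict: "clock": time; "q": joint angles; "joint_vel": joint speeds; "effort": joint torques, N m; "ee_pos": TCP position; "eef_rot": TCP orientation; "contact_force": force on the tool from outside, world axes, zero at the start; "ft_torque": the same for the moment, N m; "width": opening from 0.0 (shut) to 1.0 (fully open); "grip_force": force on a finger pad.
Only numpy, scipy, OpenCV 4.12 (cv2) and the standard library are available. Lean on these libraries where they do the work, as an engineer would, in place of code of your own. Each camera call takes 0.05 s, during which the arm holds its last target. There are 200 camera calls.

### The job

The brass filler cap of the bench pump's oil tank has been left several millimetres unscrewed: screw it clockwise until it is fully home and will turn no further. Only then press the pump's red pedal right down to its stop, hold it there for about a second, and let it come back up. Leave the valve, the brush pot and the carton of fittings where they are.

Things in the scene. Friction and masses are not known exactly. Their poses are not given: they have to be found in the camera images.
- neck: dark steel filler neck on the green oil tank (tank 130 x 116 mm, top 95 mm above the bench; fixed). Origin: centre of its sealing face, 117 mm above the bench. Its z axis is the cap's screw axis, leaning 20 degrees (0.35 rad) from vertical towards the tank's front, the robot's side. A red band on the neck, 55 mm across, shows under the cap until it is home
- cap_grip (a point): point to grip on the brass screw cap: on the screw axis, mid-wing, 8 mm under the wing's top and 38 mm above the cap's underside. The cap is a disc 64 mm across, 16 mm thick; the wing stands on it, 60 mm long (along x), 16 mm thick (along y), 30 mm tall (along z, the screw axis). Fully home, this point lies 38 mm up the neck's z axis
- cap_seat (a point): centre of the cap's underside; axes as cap_grip. Clockwise seen from above closes the cap and lowers it along the axis 1.6 mm per rad (10 mm per turn). It starts 2 to 3.4 rad short of its hard stop and is captive on its thread; turning takes about 0.12 N m. Home, the underside meets the neck's sealing face and it turns no further; no mark tells the wing's final angle
- pedal_base: steel base plate of the pedal, 200 x 110 x 10 mm, fixed to the bench; origin: centre of its underside, x axis away from the robot along the pedal. A rubber bumper under the pedal is its stop
- pedal_tread (a point): middle of the place to press on the top face of the red pedal plate (160 x 80 x 10 mm, black rubber ribs), 125 mm from its hinge and 30 mm from its free end, which points to the robot and is the raised end. At rest it is about 92 mm above the bench, at the stop 55 mm
- pedal_hinge (a point): centre of the pedal's hinge pin, 50 mm above the bench, at the pedal's far end (+x of the base); the pin lies along y of the base
- pedal (a joint): angle of the pedal: 0 up at rest, 0.30 rad fully down on its stop; a spring returns it; about 8 N on the tread starts it, about 16 N holds it at the stop
- valve: bystander: black cast valve with two fork arms and a brass side spigot, 140 mm tall, foot 72 mm across, standing upright; origin at the centre of its foot
- pot: bystander: yellow pot 80 mm across and 75 mm tall with a brush handle leaning out of it up to 155 mm; origin at the centre of its base
- carton: bystander: open cardboard carton of brass fittings, 100 x 85 x 60 mm; origin at the centre of its base
Things that resemble listed ones, but are neither listed nor needed, are in the scene too. Of the things like the part that bears neck, leave any that is brown; of the rest the larger one is meant.

How it is judged:
By the outcome, as a careful person would: the job done as asked, in the order asked, and still so for the second after the job is handed in, with the robot touching nothing.
It also fails if it takes over 72 s, if anything falls off the work surface, if the arm or the gripper's body presses on something with over 40 N, if the wrist force passes 120 N, or if a joint passes its speed limit or range.

## Working session

There is one attempt and no reset: what is moved stays moved. The work goes in short steps, each a Python script; the robot and the scene stay as the last script left them, time stands still between calls to the robot, and variables do not carry over. Pictures are saved under pics/ and viewed, at most 10 in all, crops included, and the job is handed in when it is done.

```bash
mkdir -p pics; python3 - <<'E'
from plant import *
import cv2
for n in("side","top"):
    f=grab_frame(n); cv2.imwrite(f"pics/{n}0.png",cv2.cvtColor(f,cv2.COLOR_RGB2BGR)); print(n,camera_model(n))
o=telemetry.get_obs(); print(o)
E
```

```text
side {'fovy': 51.05761301643793, 'cx': 322.45926602452016, 'cy': 194.90422754550525, 'pose': array([[-0.98077474,  0.10851959, -0.16218637,  0.40080097],
       [-0.19466329, -0.48580903,  0.85211255,  0.88854989],
       [ 0.0136793 ,  0.86730219,  0.497594  ,  0.63025704],
       [ 0.        ,  0.        ,  0.        ,  1.        ]])}
top {'fovy': 54.0119171776116, 'cx': 317.42367297824813, 'cy': 202.70685354782285, 'pose': array([[ 0.02142725,  0.99409034, -0.10642029,  0.41987156],
       [-0.9997644 ,  0.02093626, -0.00572884,  0.01117099],
       [-0.00346694,  0.10651797,  0.99430473,  1.23065592],
       [ 0.        ,  0.        ,  0.        ,  1.        ]])}
{'clock': 0.1, 'q': array([ 1.28359312e+00,  3.53591854e-01,  1.63404528e+00,  1.43411909e-05,
        1.15517514e+00, -2.40095208e-03]), 'joint_vel': array([-0.00078201, -0.0021849 , -0.00190208,  0.00074938,  0.00254828,
        0.00016994]), 'effort': array([-2.26566935e-04, -5.94904160e+01, -3.34930944e+01,  6.97250222e-02,
        1.84785639e-02, -1.80131588e-05]), 'ee_pos': array([0.17547862, 0.59941063, 0.21393685]), 'eef_rot': array([ 1.41923190e-01,  9.89877485e-01, -6.02481844e-04, -9.44832536e-05]), 'contact_force': array([-0.45262577,  0.12003569, -0.13455022]), 'ft_torque': array([-0.07216119,  0.04020808,  0.00495691]), 'grip_force': 0.0, 'width': 1.0004764475466925}
```

View pics/side0.png

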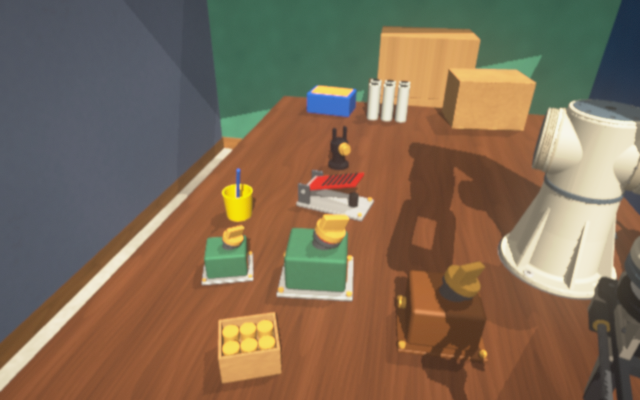

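View pics/top0.png

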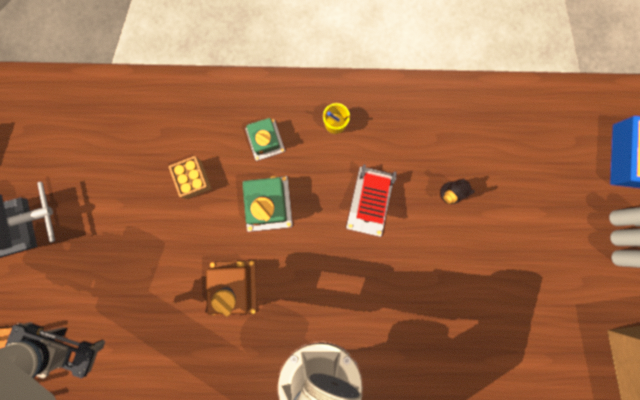

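Side/top pictures show three tanks with brass caps: large green (side 318,258; top 266,205), small green (side 228,257; top 264,138) and brown (side 440,310; top 230,288). The large green one is meant, because brown is excluded and it is the larger of the other two. The pedal is at side (338,185), top (373,198). I'll check these in an enlarged crop.

```bash
cat > h.py <<'E'
from plant import *
import numpy as np, cv2
from scipy.spatial.transform import Rotation as R
def ray(n,px):
    c=camera_model(n); f=200/np.tan(np.radians(c["fovy"]/2)); P=c["pose"]
    d=P[:3,:3]@np.array([(px[0]-c["cx"])/f,-(px[1]-c["cy"])/f,-1]); return P[:3,3],d/np.linalg.norm(d)
def plane(n,px,z):
    o,d=ray(n,px); return o+d*(z-o[2])/d[2]
def tri(ps,pt):
    (a,u),(b,v)=ray("side",ps),ray("top",pt)
    s,t=np.linalg.lstsq(np.c_[u,-v],b-a,rcond=None)[0]
    return (a+s*u+b+t*v)/2,np.linalg.norm(a+s*u-b-t*v)
def proj(n,p):
    c=camera_model(n); f=200/np.tan(np.radians(c["fovy"]/2)); P=c["pose"]
    q=P[:3,:3].T@(np.asarray(p)-P[:3,3]); return np.array([c["cx"]+f*q[0]/-q[2],c["cy"]-f*q[1]/-q[2]])
def masks(img):
    h=cv2.cvtColor(img,cv2.COLOR_RGB2HSV)
    return dict(brass=cv2.inRange(h,(15,120,90),(28,255,255)),green=cv2.inRange(h,(55,80,30),(90,255,255)),
      red=cv2.inRange(h,(0,200,120),(5,255,255))|cv2.inRange(h,(174,180,120),(180,255,255)))
E
python3 - <<'E'
from h import *
np.set_printoptions(precision=4,suppress=True)
box={"side":(275,165,385,305),"top":(235,160,405,245)}
for n in box:
    f=grab_frame(n); x0,y0,x1,y1=box[n]; c=f[y0:y1,x0:x1]
    s=4 if n=="side" else 4.6
    cv2.imwrite(f"pics/{n}crop.png",cv2.cvtColor(cv2.resize(c,None,fx=s,fy=s,interpolation=cv2.INTER_CUBIC),cv2.COLOR_RGB2BGR))
    for k,m in masks(c).items():
        cs,_=cv2.findContours(m,cv2.RETR_EXTERNAL,cv2.CHAIN_APPROX_NONE)
        for q in cs:
            if cv2.contourArea(q)>40:
                q=q+np.array([x0,y0]); r=cv2.minAreaRect(q); print(n,k,cv2.contourArea(q),q.mean(0),cv2.boxPoints(r).round(1).tolist())
E
```

```text
side brass 723.0 [[332.234  226.9255]] [[311.5, 236.60000610351562], [319.70001220703125, 208.10000610351562], [351.0, 217.0], [342.79998779296875, 245.5]]
side green 2608.5 [[315.6926 261.0346]] [[283.70001220703125, 285.8999938964844], [288.1000061035156, 228.1999969482422], [347.1000061035156, 232.8000030517578], [342.70001220703125, 290.3999938964844]]
side red 50.0 [[318.2105 182.4737]] [[310.79998779296875, 186.39999389648438], [317.3999938964844, 173.1999969482422], [325.0, 177.0], [318.3999938964844, 190.1999969482422]]
top brass 419.0 [[262.2424 208.0909]] [[246.0, 208.0], [262.5, 191.5], [279.0, 208.0], [262.5, 224.5]]
top green 880.5 [[265.3487 202.9655]] [[242.5, 181.10000610351562], [280.5, 177.6999969482422], [284.3999938964844, 220.10000610351562], [246.3000030517578, 223.60000610351562]]
top red 88.0 [[369.5    217.3269]] [[356.8999938964844, 218.0], [358.1000061035156, 212.5], [381.70001220703125, 217.6999969482422], [380.5, 223.1999969482422]]
top red 263.0 [[376.1029 182.3088]] [[362.70001220703125, 185.6999969482422], [365.29998779296875, 173.60000610351562], [390.1000061035156, 178.89999389648438], [387.5, 191.0]]
```

View pics/sidecrop.png

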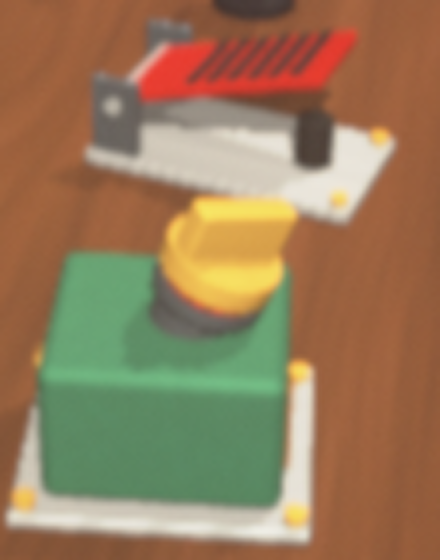

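View pics/topcrop.png

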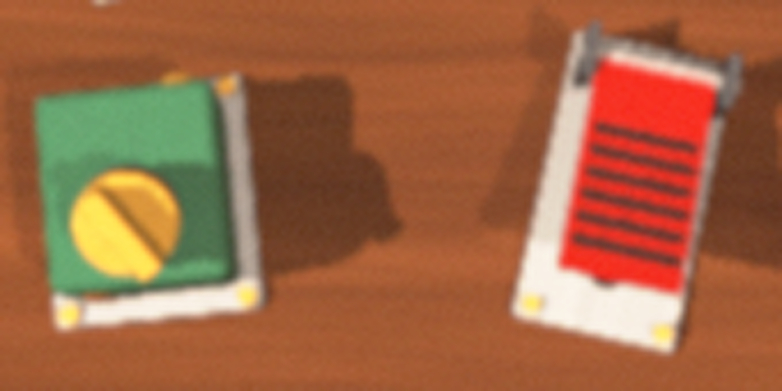

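The crops confirm it: the large green tank has a lifted brass cap with a thin red band under it (side crop 205,308 → px 326,242). The wing runs from top-crop (100,190) to (152,270). The pedal ribs are clear in both views. I'll take one closer look at the wing's edges for its angle.

```bash
python3 - <<'E'
from h import *
np.set_printoptions(precision=4,suppress=True)
S={}
for n,(x0,y0,x1,y1) in {"side":(306,206,356,256),"top":(242,187,282,227)}.items():
    f=np.mean([grab_frame(n) for _ in range(4)],0).astype(np.uint8)
    c=cv2.resize(f[y0:y1,x0:x1],(400,400),interpolation=cv2.INTER_CUBIC); S[n]=c
    cv2.imwrite(f"pics/{n}_raw.png",cv2.cvtColor(f,cv2.COLOR_RGB2BGR))
cv2.imwrite("pics/cap.png",cv2.cvtColor(np.hstack([S["side"],S["top"]]),cv2.COLOR_RGB2BGR))
T=lambda u,v:(235+(u+.5)/4.6-.5,160+(v+.5)/4.6-.5); D=lambda u,v:(275+(u+.5)/4-.5,165+(v+.5)/4-.5)
t=[plane("top",T(*p),.095) for p in [(36,97),(213,82),(52,292),(230,275)]]
print("tank top",np.array(t),np.linalg.norm(t[0]-t[1]),np.linalg.norm(t[0]-t[2]))
b=[plane("top",T(*p),.01) for p in [(58,328),(265,306)]]; print("plate front",np.array(b),np.linalg.norm(b[0]-b[1]))
d=[plane("side",D(*p),.095) for p in [(68,253),(42,377),(283,383)]];print("tank side view",np.array(d),np.linalg.norm(d[0]-d[1]),np.linalg.norm(d[2]-d[1]))
# pedal: base plate corners at z=.01, tread corners near (free end) triangulated
b=[plane("top",T(*p),.01) for p in [(513,315),(674,352),(578,33)]]; print("base",np.array(b),np.linalg.norm(b[0]-b[1]),np.linalg.norm(b[0]-b[2]))
print("free end corner L,R z=.099",plane("top",T(560,270),.099),plane("top",T(683,292),.099))
print("tri",tri(D(329,88),T(560,270)),tri(D(357,30),T(683,292)))
E
```

```text
tank top [[0.6016 0.2388 0.095 ]
 [0.6137 0.1263 0.095 ]
 [0.4777 0.2235 0.095 ]
 [0.4908 0.1118 0.095 ]] 0.11309593878896097 0.12487146223756515
plate front [[0.4578 0.2344 0.01  ]
 [0.4756 0.095  0.01  ]] 0.14050305026856702
tank side view [[0.6141 0.1336 0.095 ]
 [0.5984 0.2437 0.095 ]
 [0.4783 0.2226 0.095 ]] 0.11119177396675085 0.12194406088707904
base [[ 0.4731 -0.0726  0.01  ]
 [ 0.4505 -0.1814  0.01  ]
 [ 0.6674 -0.1146  0.01  ]] 0.11105145718314478 0.1987946188018294
free end corner L,R z=.099 [ 0.4981 -0.0956  0.099 ] [ 0.4859 -0.1728  0.099 ]
tri (array([ 0.4966, -0.0963,  0.0925]), np.float64(0.0037749341980153695)) (array([ 0.4854, -0.1728,  0.0994]), np.float64(0.0010418363225205883))
```

View pics/cap.png

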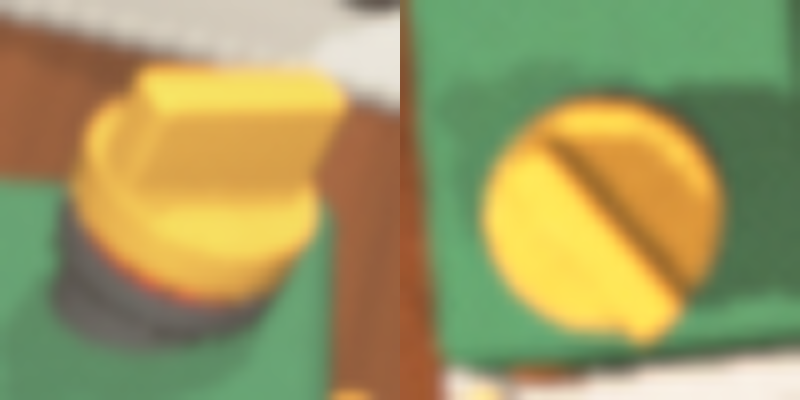

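```bash
python3 - <<'E'
from h import *
np.set_printoptions(precision=4,suppress=True)
T=lambda u,v:(242+(u+.5)/10-.5,187+(v+.5)/10-.5); D=lambda u,v:(306+(u+.5)/8-.5,206+(v+.5)/8-.5)
h=np.array([-.1239-.1394,-.0153-.0178]); h/=np.linalg.norm(h); s20,c20=np.sin(np.radians(20)),np.cos(np.radians(20))
ax=np.array([s20*h[0],s20*h[1],c20]); print("axis",ax)
dc=plane("top",T(203,216),.117+c20*.0123); N=dc-ax*.0123; print("neck",N)
def onpl(n,px,s,N=N):
    o,d=ray(n,px); P=N+ax*s; return o+d*((P-o)@ax)/(d@ax)
xh=np.cross(ax,[0,0,1]);xh/=np.linalg.norm(xh);yh=np.cross(ax,xh)
def loc(p): p=p-N; return np.array([p@xh,p@yh])
S=[onpl("side",D(*p),.0503) for p in [(143,68),(325,69),(158,110),(342,104)]]
print("side wing top corners",np.array(S),"mid",np.mean(S,0), "local",[loc(p) for p in S])
t=[onpl("top",T(*p),.0503) for p in [(150,148),(278,300),(228,338)]]
print("top wing edge local",[loc(p) for p in t])
a=lambda d: np.degrees(np.arctan2(d[1],d[0]))
print("angles",a(loc(S[1])-loc(S[0])),a(loc(S[3])-loc(S[2])),a(loc(t[1])-loc(t[0])))
print("tri near-right corner", tri(D(325,69),T(278,300)), tri(D(342,104),T(230,338)),"expect z around",(N+ax*.0503)[2])
print("xh,yh",xh,yh)
E
```

```text
axis [-0.3393 -0.0427  0.9397]
neck [0.5233 0.1745 0.117 ]
side wing top corners [[0.5323 0.1837 0.1742]
 [0.4903 0.1479 0.1574]
 [0.5254 0.1993 0.1724]
 [0.4839 0.161  0.1557]] mid [0.508  0.173  0.1649] local [array([ 0.008 , -0.0291]), array([-0.0223,  0.02  ]), array([ 0.0243, -0.0239]), array([-0.0085,  0.0251])]
top wing edge local [array([ 0.0064, -0.0298]), array([-0.0225,  0.0164]), array([-0.0075,  0.0256])]
angles 121.66598147241682 123.81638046826642 122.06650224313361
tri near-right corner (array([0.492 , 0.1481, 0.1576]), np.float64(0.0034993628381676336)) (array([0.4835, 0.1613, 0.1559]), np.float64(0.0006153127514806784)) expect z around 0.1642665388255312
xh,yh [-0.1247  0.9922  0.    ] [-0.9324 -0.1172 -0.342 ]
```

Triangulated corners agree with the given sizes: wing 58–59 mm long, 17 mm thick, top height within 2 mm. Next I'll check IK for the whole screwing stroke and move to the pre-grasp pose.

```bash
cat >> h.py <<'E'
ax=np.array([-.3393,-.0427,.9397]); ax/=np.linalg.norm(ax)
xh=np.array([-.1247,.9922,0]); yh=np.cross(ax,xh)
N=np.array([.5233,.1740,.117])-.0008*yh
def pose(th,s,sg=1):
    "tool at wing angle th (deg, local), grasp point s above the sealing face"
    t=np.radians(th); w=np.cos(t)*xh+np.sin(t)*yh; z=-ax; y=sg*np.cross(ax,w); x=np.cross(y,z)
    return N+ax*(s-.019), R.from_matrix(np.c_[x,y,z]).as_quat()
E
python3 - <<'E'
from h import *
np.set_printoptions(precision=3,suppress=True)
for sg in(1,-1):
    for d in(0,60,120,180,200):
        print(sg,d,solver.inverse_kinematics(*pose(122.4-d,.0423,sg)), solver.inverse_kinematics(*pose(122.4-d,.13,sg)) is not None)
E
```

```text
1 0 [ 0.377  0.175  2.136 -0.179  0.499  1.401] True
1 60 [ 0.377  0.175  2.136 -0.179  0.499  2.448] True
1 120 [ 0.377  0.175  2.136 -0.179  0.499 -2.788] True
1 180 [ 0.377  0.175  2.136 -0.179  0.499 -1.741] True
1 200 [ 0.377  0.175  2.136 -0.179  0.499 -1.392] True
-1 0 [ 0.377  0.175  2.136 -0.179  0.499 -1.741] True
-1 60 [ 0.377  0.175  2.136 -0.179  0.499 -0.694] True
-1 120 [ 0.377  0.175  2.136 -0.179  0.499  0.353] True
-1 180 [ 0.377  0.175  2.136 -0.179  0.499  1.401] True
-1 200 [ 0.377  0.175  2.136 -0.179  0.499  1.75 ] True
```

```bash
python3 - <<'E'
from h import *
np.set_printoptions(precision=3,suppress=True)
arm.reach(*pose(122.4,.13,-1))
p,q=pose(122.4,.0428,-1)
hand.command_gripper(.6)
arm.movel(p,q,.08)
o=telemetry.get_obs();print(o["clock"],o["contact_force"],o["ee_pos"]-p)
hand.command_gripper(0)
o=telemetry.get_obs();print(o["clock"],o["contact_force"],o["ft_torque"],o["width"]*92,o["grip_force"],o["q"])
for n in("side","top"):
    f=grab_frame(n);cv2.imwrite(f"pics/{n}g.png",cv2.cvtColor(f,cv2.COLOR_RGB2BGR))
a=cv2.resize(cv2.imread("pics/sideg.png")[180:300,260:400],(560,480),interpolation=cv2.INTER_CUBIC)
cv2.imwrite("pics/grip.png",a)
E
```

```text
4.4417 [-0.634 -0.829  0.352] [0. 0. 0.]
5.1167 [ 0.059 -1.855  1.762] [-0.27   0.059 -0.03 ] 15.844244439614128 29.989603757858276 [ 0.377  0.174  2.135 -0.179  0.5   -1.741]
```

View pics/grip.png

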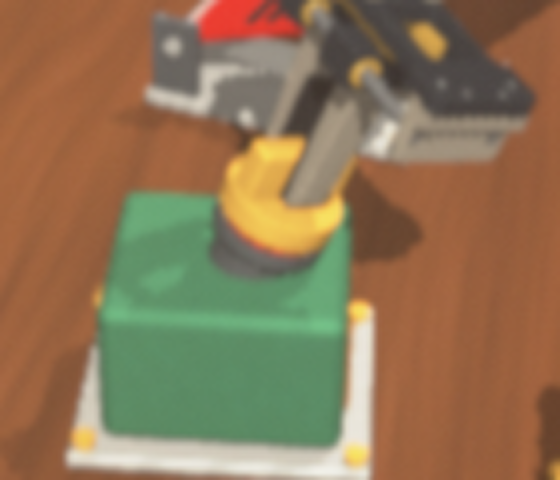

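The view shows the fingers holding the wing (grip view 285,180), with 15.8 mm measured against a 16 mm wing. Now I'll screw it in, watching the torque about the axis.

```bash
python3 - <<'E'
from h import *
np.set_printoptions(precision=2,suppress=True)
o=telemetry.get_obs(); f0,t0=o["contact_force"],o["ft_torque"]
d=0;k=0;hi=0
while d<3.7:
    d+=.12; k+=1
    arm.movej(solver.inverse_kinematics(*pose(122.4-np.degrees(d),.0428-.0016*d,-1)))
    o=telemetry.get_obs(); t=(o["ft_torque"]-t0)@ax; f=o["contact_force"]-f0
    print(f"{d:.2f} t={o['clock']:.1f} T={t:.3f} F={f@ax:.1f} lat={np.linalg.norm(f-ax*(f@ax)):.1f} tau6={o['effort'][5]:.3f} w={o['width']*92:.1f} q6={o['q'][5]:.3f}")
    if abs(t)>.45 or np.linalg.norm(f)>30: break
E
```

```text
0.12 t=5.5 T=-0.135 F=1.1 lat=1.1 tau6=0.557 w=15.6 q6=-1.624
0.24 t=5.7 T=-0.205 F=0.5 lat=2.4 tau6=0.523 w=16.1 q6=-1.506
0.36 t=6.0 T=-0.158 F=-0.2 lat=2.5 tau6=0.312 w=15.8 q6=-1.386
0.48 t=6.2 T=-0.249 F=-0.5 lat=4.0 tau6=0.316 w=16.0 q6=-1.266
0.60 t=6.5 T=-0.161 F=-0.7 lat=3.8 tau6=0.319 w=15.8 q6=-1.145
0.72 t=6.7 T=-0.219 F=0.4 lat=4.9 tau6=0.322 w=15.9 q6=-1.025
0.84 t=7.0 T=-0.182 F=-0.1 lat=4.7 tau6=0.325 w=15.8 q6=-0.905
0.96 t=7.2 T=-0.235 F=-0.1 lat=4.6 tau6=0.328 w=15.6 q6=-0.785
1.08 t=7.5 T=-0.206 F=-0.1 lat=5.4 tau6=0.331 w=15.6 q6=-0.665
1.20 t=7.7 T=-0.200 F=0.2 lat=4.5 tau6=0.334 w=15.8 q6=-0.545
1.32 t=8.0 T=-0.150 F=0.3 lat=5.5 tau6=0.336 w=15.9 q6=-0.425
1.44 t=8.2 T=-0.171 F=0.4 lat=6.2 tau6=0.338 w=15.9 q6=-0.305
1.56 t=8.5 T=-0.200 F=1.3 lat=6.3 tau6=0.340 w=15.7 q6=-0.185
1.68 t=8.7 T=-0.127 F=1.6 lat=5.4 tau6=0.342 w=15.9 q6=-0.064
1.80 t=9.0 T=-0.193 F=1.2 lat=6.8 tau6=0.343 w=15.9 q6=0.056
1.92 t=9.2 T=-0.168 F=0.5 lat=6.5 tau6=0.344 w=15.5 q6=0.176
2.04 t=9.5 T=-0.190 F=1.3 lat=5.6 tau6=0.344 w=16.0 q6=0.296
2.16 t=9.7 T=-0.187 F=0.3 lat=5.6 tau6=0.344 w=16.1 q6=0.416
2.28 t=10.0 T=-0.150 F=1.2 lat=5.3 tau6=0.344 w=15.9 q6=0.536
2.40 t=10.2 T=-0.137 F=1.6 lat=6.3 tau6=0.344 w=15.5 q6=0.656
2.52 t=10.5 T=-0.189 F=2.0 lat=6.0 tau6=0.343 w=15.5 q6=0.776
2.64 t=10.7 T=-0.177 F=2.0 lat=4.8 tau6=0.341 w=15.7 q6=0.896
2.76 t=11.0 T=-0.205 F=2.2 lat=5.8 tau6=0.339 w=15.6 q6=1.016
2.88 t=11.2 T=-0.201 F=2.9 lat=5.7 tau6=0.338 w=15.8 q6=1.137
3.00 t=11.5 T=-0.211 F=1.7 lat=5.6 tau6=0.335 w=15.6 q6=1.257
3.12 t=11.7 T=0.850 F=5.1 lat=3.9 tau6=1.346 w=16.7 q6=1.375
```

Torque jumped sharply at 3.0–3.12 rad (joint 6 from 0.34 to 1.35 N m). I'll confirm the stop with a small extra push, then release, back off and look.

```bash
python3 - <<'E'
from h import *
np.set_printoptions(precision=3,suppress=True)
def st(l):
    o=telemetry.get_obs(); print(l,f"t={o['clock']:.1f} F={o['contact_force']} T={o['ft_torque']@ax:.2f} tau6={o['effort'][5]:.3f} w={o['width']*92:.1f} q6={o['q'][5]:.3f}")
arm.wait(.3); st("hold")
d=3.16; arm.movej(solver.inverse_kinematics(*pose(122.4-np.degrees(d),.0428-.0016*3.06,-1))); arm.wait(.2); st("3.16")
d=3.06; arm.movej(solver.inverse_kinematics(*pose(122.4-np.degrees(d),.0428-.0016*3.06,-1))); st("3.06")
hand.command_gripper(.6)
p,q=pose(122.4-np.degrees(d),.15,-1); arm.movel(p,q,.12); st("off")
arm.movej([-.35,.0,1.6,0,1.4,0]); st("away")
f=np.mean([grab_frame("side") for _ in range(3)],0).astype(np.uint8); g=np.mean([grab_frame("top") for _ in range(3)],0).astype(np.uint8)
a=cv2.resize(f[206:256,306:356],(400,400),interpolation=cv2.INTER_CUBIC);b=cv2.resize(g[187:227,242:282],(400,400),interpolation=cv2.INTER_CUBIC)
cv2.imwrite("pics/home.png",cv2.cvtColor(np.hstack([a,b]),cv2.COLOR_RGB2BGR))
E
```

```text
hold t=12.0 F=[-1.81  -6.014  5.33 ] T=0.86 tau6=0.876 w=16.5 q6=1.375
3.16 t=12.5 F=[-0.714 -6.324  4.242] T=0.97 tau6=0.935 w=17.1 q6=1.415
3.06 t=12.7 F=[-0.785 -5.775  5.478] T=0.37 tau6=-0.063 w=16.1 q6=1.315
off t=14.5 F=[0.303 0.043 0.056] T=-0.01 tau6=0.018 w=55.5 q6=1.284
away t=16.0 F=[-0.362  0.405 -0.018] T=-0.01 tau6=-0.017 w=55.2 q6=0.001
```

View pics/home.png

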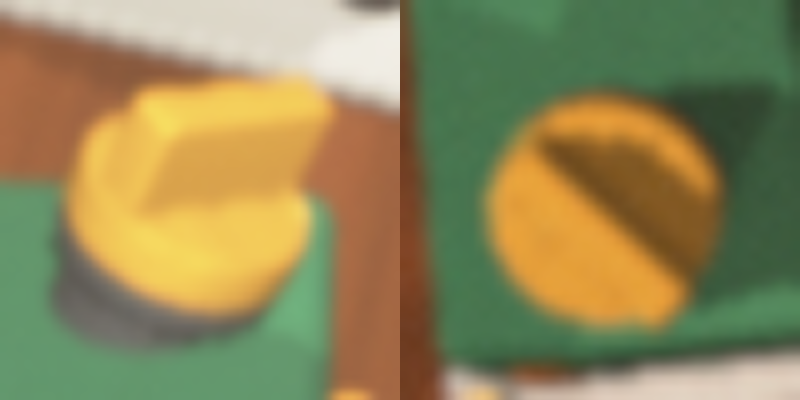

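The red band is gone and the cap sits on the neck (side view 160,315), with the wing turned about half a revolution. It's home. Next is the pedal: the base edges give a yaw of −12°, and the free-end middle is at (0.492,−0.134).

```bash
python3 - <<'E'
from h import *
np.set_printoptions(precision=3,suppress=True)
u=np.array([np.cos(-.21),np.sin(-.21),0]); v=np.array([-u[1],u[0],0]); z=np.array([0,0,-1.])
q=R.from_matrix(np.c_[np.cross(v,z),v,z]).as_quat()
q2=R.from_matrix(np.c_[-np.cross(v,z),-v,z]).as_quat()
P=lambda dx,h: np.array([.492,-.134,0])+u*(.0285+dx)+[0,0,h]
c=[(abs(s[5]),k) for k in(q,q2) if (s:=solver.inverse_kinematics(P(0,.16),k)) is not None]; q=min(c,key=lambda e:e[0])[1]
hand.command_gripper(0); arm.reach(P(0,.16),q); arm.movel(P(0,.105),q,.15)
o=telemetry.get_obs(); f0=o["contact_force"]; print(o["clock"],o["ee_pos"],f0)
h=.095
while h>.048:
    dx=-.0073*np.clip((.092-h)/.037,0,1)
    arm.movel(P(dx,h),q,.04); o=telemetry.get_obs(); f=o["contact_force"]-f0
    print(f"{h:.3f} z={o['ee_pos'][2]:.4f} t={o['clock']:.1f}",f)
    if f[2]>30: break
    h-=.003 if h>.0605 else .001
g=grab_frame("side"); cv2.imwrite("pics/down.png",cv2.cvtColor(cv2.resize(g[130:230,270:400],None,fx=4,fy=4,interpolation=cv2.INTER_CUBIC),cv2.COLOR_RGB2BGR))
arm.wait(.2); o=telemetry.get_obs(); print("hold",o["clock"],o["contact_force"]-f0)
E
```

```text
19.075 [ 0.52  -0.14   0.106] [ 0.011  0.447 -0.297]
0.095 z=0.0952 t=19.5 [ 0.844 -1.622  0.983]
0.092 z=0.0923 t=19.7 [ 0.005 -0.795  6.331]
0.089 z=0.0894 t=20.0 [-0.993  0.153  7.052]
0.086 z=0.0864 t=20.2 [-1.214 -0.297  8.669]
0.083 z=0.0834 t=20.5 [-1.777 -0.166  7.279]
0.080 z=0.0805 t=20.7 [-1.884 -1.07   8.431]
0.077 z=0.0775 t=21.0 [-2.041 -0.576  9.718]
0.074 z=0.0745 t=21.2 [-3.658 -0.118  9.178]
0.071 z=0.0716 t=21.5 [-2.505  0.079 10.38 ]
0.068 z=0.0687 t=21.7 [-2.196 -0.524 10.084]
0.065 z=0.0657 t=22.0 [-3.331 -0.072 11.382]
0.062 z=0.0629 t=22.2 [-1.526 -1.042 11.222]
0.059 z=0.0600 t=22.5 [-1.015 -0.141 11.546]
0.058 z=0.0591 t=22.7 [-0.608 -0.776 11.679]
0.057 z=0.0582 t=23.0 [-0.299 -0.947 11.741]
0.056 z=0.0572 t=23.2 [-0.046 -0.447 12.526]
0.055 z=0.0563 t=23.5 [-0.253 -0.687 11.602]
0.054 z=0.0553 t=23.7 [-1.027 -2.163 13.022]
0.053 z=0.0551 t=24.0 [-4.325  0.858 23.285]
0.052 z=0.0549 t=24.2 [-7.065  2.403 34.406]
hold 24.475 [-7.222  0.407 34.516]
```

View pics/down.png

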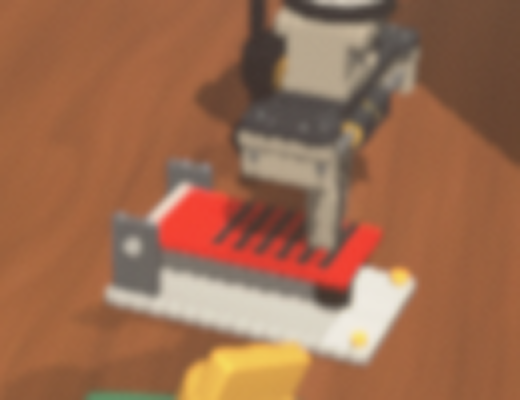

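The pedal is flat on its bumper (view 330,295), with the force rising steeply at z = 0.055 as expected. I'll finish the 1 s hold, lift off and check.

```bash
python3 - <<'E'
from h import *
np.set_printoptions(precision=3,suppress=True)
arm.wait(.55); p=telemetry.get_obs()["ee_pos"]
arm.movel(p+[.007,0,.04],None,.06); arm.movel(p+[.007,0,.16],None,.15); arm.wait(.5)
o=telemetry.get_obs(); print(o["clock"],o["ee_pos"],o["contact_force"])
g=grab_frame("side"); cv2.imwrite("pics/end.png",cv2.cvtColor(cv2.resize(g[120:300,200:380],(720,600)[:1]*1+(600,),interpolation=cv2.INTER_CUBIC),cv2.COLOR_RGB2BGR))
E
```

```text
27.35 [ 0.521 -0.139  0.215] [-0.907 -0.612 -0.767]
```

View pics/end.png

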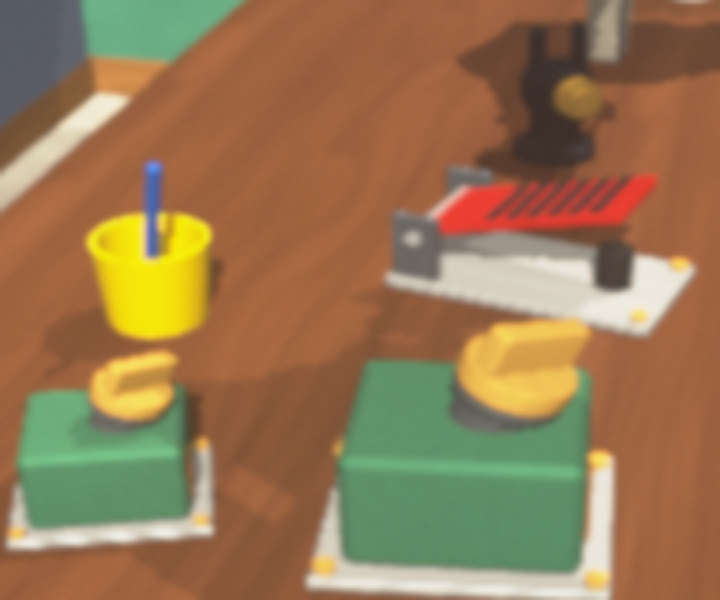

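The pedal is back up (590,195), the cap is home with no red showing (520,400), and the pot and valve are undisturbed.

```bash
python3 -c "
from plant import job
print(job.sign_off())"
```

```text
the job is handed in; nothing more can be done
None
```

I screwed the cap on the large green tank home to its hard stop (about 3.1 rad), then pressed the pedal to its stop, held it about a second and let it back up; the job was handed in at about 27 s, no verdict returned.

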